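# Screw the spout into the countertop water filter

### The job

Screw the steel spout into the port on top of the water filter: let its two lugs find the entry slots of the thread, turn it clockwise until the rubber seal bites, stop with its outlet over the middle of the drip tray and let go. Never force it, hard pushing strips the thread, and do not turn it well past the tray, as backing off spoils the seal. Leave the glass and the pepper shaker where they are.

Things in the scene. Friction and masses are not known exactly. Their poses are not given: they have to be found in the camera images.
- spout_hex (a point): Loose steel spout (elbow fitting, 160 to 260 g, 80 mm tall) standing upright on its plug end. This point: centre of the hexagon at its top, the place to grip: 30 mm across flats, 26 mm tall, blue dot on top. z up, x points the way the spout pipe points. Flats face along y and at 60 deg either side of it: three possible grips. Pipe top lies 20 mm below this point.
- spout_foot (a point): Centre of the underside of the spout's plug end, 66.5 mm below the hexagon's centre, same axes. The plug is 28 mm thick, tapered to 22 mm over its lowest 5 mm, and ends 28 mm up at a 50 mm flange. Two lugs, 6 mm wide and high, their middle 12 mm above the foot, stand out along +x and -x to 20.8 mm from the axis.
- spout_outlet (a point): Centre of the lower end of the spout's black outlet, which faces down: 88 mm from the spout's axis along its x, 10 mm above the foot.
- filter: White countertop water filter, fixed. Origin on the worktop under the port's axis, z up, -x points from the port to the drip tray. Low base 15 mm high (x -144 to +56 mm, y +-56 mm) and round upright housing, diameter about 90 mm, to z = 113 mm, with a blue mark on top towards the tray and a brass inlet barb at the back (to x = +80 mm).
- port (a point): Centre of the port's rim, 118 mm above the worktop, axes as the filter. Brass bush, outside 52 mm, with a coarse two-start thread: a flat land (inner diameter 30.4 mm), level with the rim, is broken by two opposite entry slots 1.8 mm wider than a lug. With its lugs on the land, the spout's foot is 9 mm below the rim; through the slots it drops 11 mm more, on to the seal.
- port_thread (a point): Point on the port's axis at the height of the free seal, 19.8 mm below the rim. The bush is set differently in each filter: the lugs meet the right slots with the outlet 44 to 108 deg anticlockwise (from above) of the tray's direction; the exact angle is not measured, feel for it. Half a turn off, they meet the wrong slots. Thread: 14.4 mm a turn, right-handed, about 140 deg long.
- tray (a point): Centre of the round steel drip tray (diameter 89 mm), 88 mm from the port's axis along the filter's -x, 17 mm above the worktop.
- seal: Black rubber ring at the bottom of the port, diameter 30 mm, origin in its upper face, 19.8 mm below the rim when free. It takes 4 N before it yields, then 2.5 N per mm. From the slot the spout turns freely for about 30 deg, then is drawn down on the seal 0.04 mm per degree and the turning moment rises to 0.05 to 0.2 N m; friction holds it when released.
- glass: Clear tumbler, 81 mm wide, 91 mm high, origin under its centre; a bystander.
- pepper: Pepper shaker with a grey top, 44 mm wide, 90 mm high, origin under its centre; a bystander.
Not all that is in view belongs to the job. What is shaped like the part that bears spout_hex but red is not meant.

How it is judged:
By the outcome, as a careful person would: the job done as asked, in the order asked, and still so for the second after the job is handed in, with the robot touching nothing.
It also fails if it takes over 56 s, if anything falls off the work surface, if the arm or the gripper's body presses on something with over 40 N, if the wrist force passes 120 N, or if a joint passes its speed limit or range.

### The arm

A 6-joint arm with a two-finger parallel gripper is mounted at the origin on a cart in front of the work surface, level with it; the furniture and walls round the work are solid. World frame = base frame: x ahead of the robot, y to its left, z up, the work surface at z = 0. Lengths are in mm, angles in rad, forces in N, time in s.
With the tool pointing down it reaches from about 275 to 1000 mm from the base axis. Payload 8.4 kg.
Tool frame: the origin (TCP) lies at the very end of the fingers, on their centre line; the grasp point (between the pads) lies 19 mm behind it; z points along the fingers, y is the direction in which the jaws open and shut (so a half turn about z gives the same grasp; the last joint's range is limited). The gripper opens to 85 mm and grips with 20 to 120 N. Pads are 22 mm wide; open, the fingers measure 114 mm over their backs; the gripper's body (76 mm by 85 mm) begins 54 mm behind the grasp point. The pads swing forward as they close: fully open they stand 13 mm farther back than shut.
Start: joints at [-1.196, 0.353, 1.633, -0, 1.155, -0.002], TCP at [229.965, -581.157, 231.281] pointing down, gripper open.
Joint ranges: [-2.63, 2.63], [-0.92, 2.1], [0.06, 2.66], [-1.3, 4.44], [0, 2.69], [-3.02, 3.02]. Speed limits (rad/s): [2.22, 2.22, 2.79, 3.14, 3.14, 3.14].

### API

Orientations are given as [roll, pitch, yaw] about the fixed x, y, z axes, in that order (R = Rz(yaw) Ry(pitch) Rx(roll)).
In Python, from rig import sense, grab_frame, sign_off, masks_of gives the robot as it stands. The module is installed in compiled form; this text tells all that it offers.
- The arm moves only by the shell command python3 -m inch 'ROWS' [FORCE]. ROWS is JSON, a list of rows, each an object of numbers: "gripper": the finger opening in m, from 0 to 0.0854; "tx", "ty", "tz": the shift along the tool's x, y, z in m; "spin": the turn about the tool's z in degrees. In form: [{"gripper": .., "tx": .., "ty": .., "tz": .., "spin": ..}, ...]. A call has exactly 8 rows; each row shifts and turns the commanded pose from where the row before left it, along the tool's axes as they then stand; what a row does not reach is not made up. A row lasts 1/10 s, in which the tool goes at most 50 mm and 8.59 degrees, less where a joint would pass 70% of its speed; a pose out of reach is approached as far as the arm can. A call is refused whole if a number of a shift passes 0.05 or a number of a turn 8.59, either way. A call with a gripper value outside its range is refused whole. The fingers move at their own pace and stop on an object; FORCE is the grip in N (left out, the last holds). Time passes only in rows, so rows that do not move let the fingers close, or fill a call up. It gives the time, the measured TCP pose, the force and the opening at its end, in the units of the state.
- sense(): the state, without advancing time (a new reading comes with each control period).
- grab_frame(name): name is "scene" or "top"; returns a dict with "pixels" (384x512x3 uint8, red, green, blue), "K" (3x3 intrinsics, pixels), "extrinsics" (4x4, takes a point from camera to world coordinates). Camera axes: x right, y down, z forward; pixel columns grow to the right and rows downward; lengths in mm; the calibration is good to about 2 mm. A picture is of the moment at which its call begins. There is no depth.
- sign_off(): hands the job in, once; it reports no verdict.
Trained networks look in the newest picture that a camera, given by its name, has taken for a name from the list of things; names that differ only in an ending like _2 or _b are one class to them, and where a whole thing is asked for, a point or a joint stands for the part that bears it (a point fixed in the world has none). Each returns a list of dicts, best first, with "conf" (0 to 1); they miss things now and then, are a little off and sometimes report something else, mostly with a low value. They report only what shows in the picture. A call takes as long as a camera call. They do not tell look-alikes from the thing itself.
- masks_of(camera, target): "pixels" (384x512 bool, what is visible of it) and "centre" ([row, column] in pixels, amid what is visible of it).
The state is a dict: "clock": time; "qpos": joint angles; "qvel": joint speeds; "joint_efforts": joint torques, N m; "eef_pos": TCP position; "tcp_rot": TCP orientation; "contact_force": force on the tool from outside, world axes, zero at the start; "wrist_torque": the same for the moment, N m; "opening": opening from 0.0 (shut) to 1.0 (fully open).
Only numpy, scipy, OpenCV 4.12 (cv2) and the standard library are available. Lean on these libraries where they do the work, as an engineer would, in place of code of your own. Each camera call takes 0.05 s, during which the arm holds its last target.

## Working session

There is one attempt and no reset: what is moved stays moved. The work goes in short steps, Python scripts to look and compute and a shell command to move; the robot and the scene stay as the last step left them, time stands still between calls to the robot, and variables do not carry over. Pictures are saved under pics/ and viewed, and the job is handed in when it is done.

```bash
mkdir -p pics; cat > h.py <<'E'
import numpy as np, cv2
from rig import sense, grab_frame, sign_off, masks_of
def ray(f,px):
    K=np.array(f["K"]);T=np.array(f["extrinsics"])
    d=T[:3,:3]@np.linalg.inv(K)@np.array([px[0],px[1],1.0]);return T[:3,3],d
def atz(f,px,z):
    o,d=ray(f,px);return o+d*(z-o[2])/d[2]
def proj(f,P):
    K=np.array(f["K"]);T=np.array(f["extrinsics"])
    p=T[:3,:3].T@(np.array(P)-T[:3,3]);p=K@p;return p[:2]/p[2]
def save(f,n,box=None,s=1):
    im=cv2.cvtColor(f["pixels"],cv2.COLOR_RGB2BGR)
    if box: im=im[box[1]:box[3],box[0]:box[2]]
    im=cv2.resize(im,None,fx=s,fy=s,interpolation=cv2.INTER_CUBIC);cv2.imwrite("pics/"+n,im)
E
python3 - <<'E'
from h import *
for c in("scene","top"):
    f=grab_frame(c);save(f,c+"0.png",s=1.5)
    print(c,np.round(f["K"],1).tolist(),np.round(f["extrinsics"],3).tolist())
    for t in("spout_hex","filter","glass","pepper","tray","seal","port"):
        try:print(t,[(round(m["conf"],2),np.round(m["centre"]).tolist(),int(m["pixels"].sum())) for m in masks_of(c,t)])
        except Exception as e:print(t,e)
print(sense())
E
```

```text
scene [[485.3, 0.0, 250.4], [0.0, 485.3, 198.6], [0.0, 0.0, 1.0]] [[-0.795, -0.377, 0.476, -11.896], [-0.607, 0.515, -0.606, 722.575], [-0.017, -0.77, -0.638, 849.312], [0.0, 0.0, 0.0, 1.0]]
spout_hex [(0.76, [218.0, 275.0], 569), (0.6, [186.0, 296.0], 499)]
filter [(0.59, [262.0, 207.0], 3177)]
glass [(0.91, [177.0, 241.0], 1017)]
pepper [(0.67, [158.0, 257.0], 329), (0.52, [260.0, 205.0], 3234)]
tray [(0.74, [260.0, 207.0], 3275)]
seal []
port [(0.88, [262.0, 205.0], 3035)]
top [[495.3, 0.0, 257.4], [0.0, 495.3, 192.8], [0.0, 0.0, 1.0]] [[0.019, -0.986, 0.167, 320.711], [-1.0, -0.018, 0.009, -20.517], [-0.006, -0.168, -0.986, 1419.717], [0.0, 0.0, 0.0, 1.0]]
spout_hex [(0.9, [211.0, 310.0], 387)]
filter [(0.76, [194.0, 192.0], 2611)]
glass [(0.79, [154.0, 290.0], 745)]
pepper [(0.58, [150.0, 331.0], 217)]
tray [(0.74, [190.0, 192.0], 2652)]
seal []
port [(0.71, [193.0, 191.0], 2561), (0.27, [153.0, 289.0], 769)]
{'clock': 0.8, 'qpos': array([-1.19636945e+00,  3.52958409e-01,  1.63339950e+00, -3.04936222e-05,
        1.15522918e+00, -2.38204896e-03]), 'qvel': array([-1.20287018e-03, -8.39611270e-04,  9.40893734e-04,  6.75811096e-05,
       -2.67029347e-03,  4.98087169e-04]), 'joint_efforts': array([-4.75136367e-04, -6.05112076e+01, -3.42432082e+01,  6.42580994e-05,
        7.98400342e-04, -2.88952504e-05]), 'eef_pos': array([ 229.97174913, -581.14712106,  231.30717601]), 'tcp_rot': array([3.14158715e+00, 2.79114829e-05, 3.76821234e-01]), 'contact_force': array([ 0.16105844, -0.65380016,  0.18189369]), 'wrist_torque': array([ 0.01450414,  0.03500173, -0.03582696]), 'opening': 0.9980558347433702}
```

View pics/scene0.png

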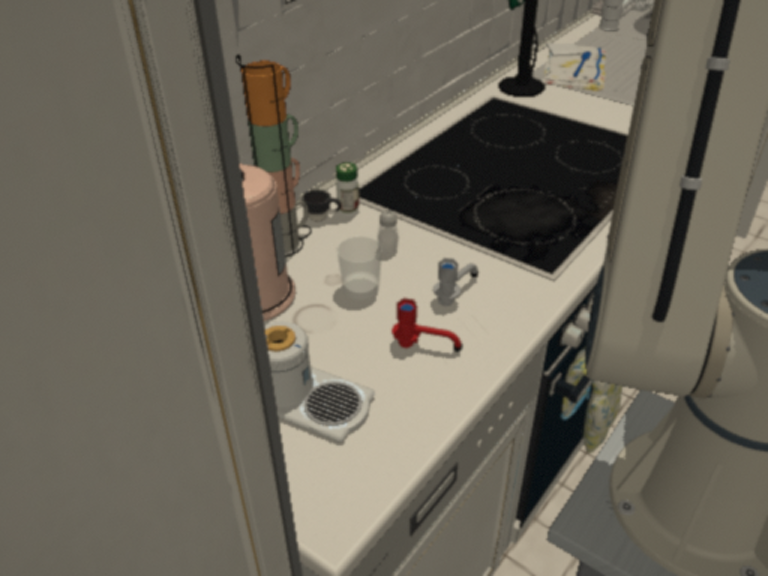

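View pics/top0.png

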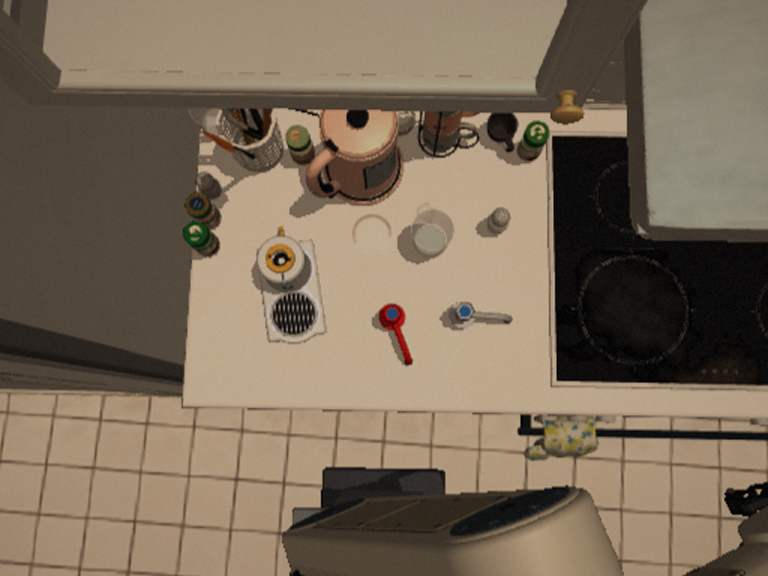

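Candidates: steel spout at top (310,209) / scene (298,183), and red look-alike at top (261,210) / scene (271,215). The steel one fits the description, so I'm confirming it in a crop and measuring it.

```bash
python3 - <<'E'
from h import *
for c,b1,b2 in(("top",(285,185,355,235),(160,140,240,240)),("scene",(275,160,335,215),(170,205,260,300))):
    f=grab_frame(c);save(f,c+"_sp.png",b1,10);save(f,c+"_fi.png",b2,6)
    im=f["pixels"].astype(int);r,g,b=im[...,0],im[...,1],im[...,2]
    m=((b-r>25)).astype(np.uint8)
    n,_,st,ce=cv2.connectedComponentsWithStats(m)
    for i in range(1,n):
        x,y=ce[i]
        if st[i,4]>4 and 150<x<360 and 130<y<300: print(c,np.round(ce[i],1),st[i,4],np.round(atz(f,ce[i],80),1))
E
```

```text
top [309.6 207.1] 45 [ 511.4 -150.9   80. ]
top [261.  208.5] 36 [505.1 -18.5  80. ]
scene [298.  177.1] 19 [ 515.3 -151.8   80. ]
scene [270.9 204.7] 19 [507.7 -19.1  80. ]
```

View pics/top_sp.png

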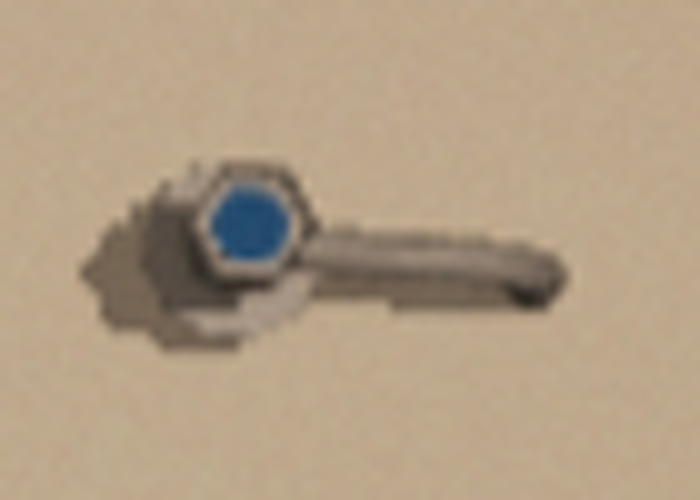

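View pics/top_fi.png

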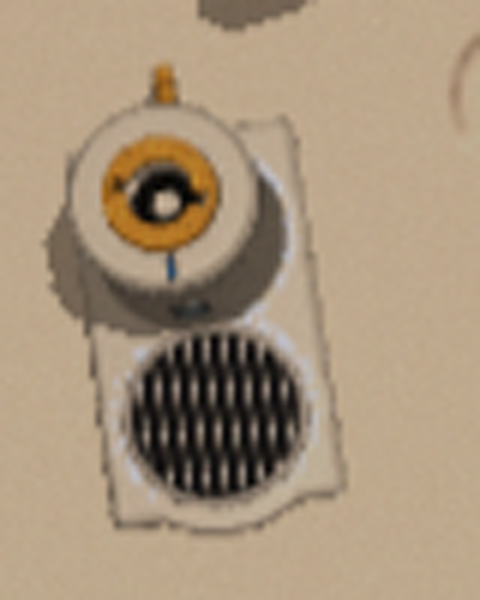

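View pics/scene_sp.png

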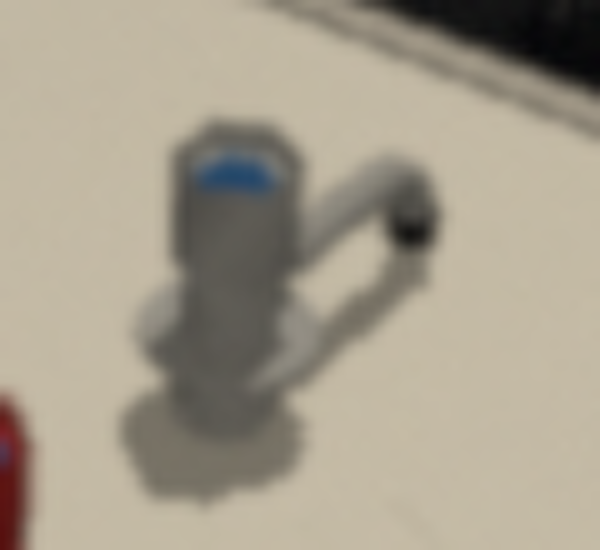

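View pics/scene_fi.png

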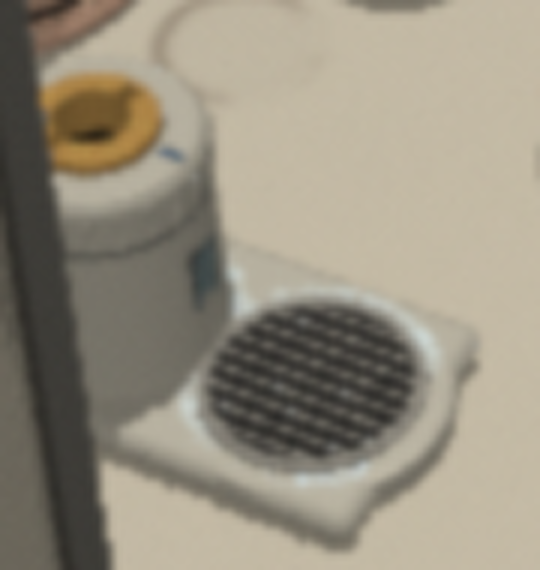

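The steel spout is confirmed: top crop shows its blue dot at (309.6,207.1) and the pipe pointing right. The red one is ruled out. The top crop also shows the port's slots near (179.5,170.5) and (194,173), so I'm measuring those angles more closely.

```bash
python3 - <<'E'
from h import *
f=grab_frame("top");save(f,"port.png",(172,158,202,188),20)
im=f["pixels"]
hsv=cv2.cvtColor(im,cv2.COLOR_RGB2HSV)
# brass ring ellipse
m=((hsv[...,1]>150)&(hsv[...,0]>10)&(hsv[...,0]<28)).astype(np.uint8)
m[:158]=0;m[190:]=0;m[:,:172]=0;m[:,204:]=0
cn,_=cv2.findContours(m,cv2.RETR_EXTERNAL,cv2.CHAIN_APPROX_NONE)
c=max(cn,key=cv2.contourArea);e=cv2.fitEllipse(c);print("brass",e)
P=atz(f,e[0],118);print("port",P)
# tray dark pixels
g=im.max(2); t=np.zeros_like(g)
t[190:228,178:216]=(g[190:228,178:216]<110)
pts=np.argwhere(t)[:,::-1].astype(np.float32)
h=cv2.convexHull(pts.astype(np.int32));(tc,tr)=cv2.minEnclosingCircle(h);et=cv2.fitEllipse(h)
T=atz(f,et[0],17);print("tray",et,tc,T);d=T-P;print(np.hypot(d[0],d[1]),np.degrees(np.arctan2(d[1],d[0])))
b=(((im[...,2].astype(int)-im[...,0])>5)).astype(np.uint8);
n,_,st,ce=cv2.connectedComponentsWithStats(b[176:190,180:200])
for i in range(1,n):
    q=ce[i]+[180,176];d=atz(f,q,113)-P;print("blue",q,st[i,4],d,np.degrees(np.arctan2(d[1],d[0])))
for bx in((179.5,170.5),(193.8,173)):
    d=atz(f,bx,118)-P;print("slot",np.degrees(np.arctan2(d[1],d[0])),np.hypot(*d[:2]))
H=atz(f,(309.6,207.1),79.5)
print("hex",H)
# outlet & pipe
for px,z in (((338.2,214.3),12),((340.3,212.5),35),((330,209.2),46.5)):
    d=atz(f,px,z)-H;print("pipe",np.degrees(np.arctan2(d[1],d[0])),np.hypot(*d[:2]))
for yaw in range(-110,-80,3):
    a=np.radians(yaw);O=H+[88*np.cos(a),88*np.sin(a),-69.5];print(yaw,np.round(proj(f,O),1))
f=grab_frame("scene")
print("scene check hex/port/tray",proj(f,H),proj(f,P),proj(f,T))
E
```

```text
brass ((186.11070251464844, 171.99017333984375), (17.916339874267578, 18.301034927368164), 70.22734069824219)
port [595.11796762 184.51872447 118.        ]
tray ((187.73583984375, 207.30670166015625), (38.4684944152832, 43.90706253051758), 68.9982681274414) (190.0, 207.35134887695312) [513.31847193 191.29414165  17.        ]
82.07961849580208 175.26502386606836
blue [188.  184.5] 4 [-33.16744707  -5.78158728  -5.        ] -170.1118340116933
slot 78.14270656083711 18.36194893152198
slot -96.5821244642875 20.93200374440927
hex [ 511.4268046  -151.02002831   79.5       ]
pipe -96.25198799217766 88.83873794916549
pipe -94.67888563021778 90.98209551703434
pipe -90.17209226999927 60.178191826138786
-110 [336.2 221.5]
-107 [336.7 219.9]
-104 [337.1 218.4]
-101 [337.4 216.8]
-98 [337.7 215.3]
-95 [337.9 213.7]
-92 [337.9 212.1]
-89 [337.9 210.5]
-86 [337.9 208.9]
-83 [337.7 207.3]
scene check hex/port/tray [299.07774135 177.92954474] [185.98913038 224.41202485] [214.79170701 273.25210538]
```

View pics/port.png

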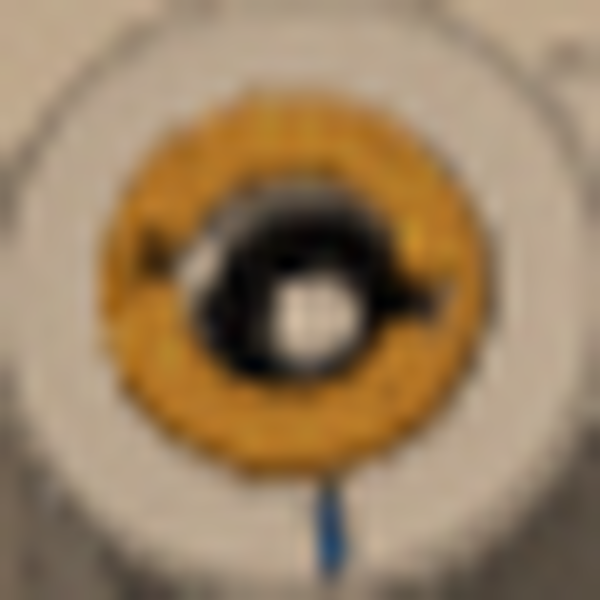

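```bash
python3 - <<'E'
from h import *
f=grab_frame("top");s=grab_frame("scene")
P=atz(f,(186.2,171.8),118);H=np.array([511.4,-151,79.5])
print("P",P)
T=atz(f,(195.5,208.8),17);d=T-P;print("tray top",T,np.hypot(*d[:2]),np.degrees(np.arctan2(d[1],d[0])))
Ps=atz(s,(170+100/6-.5,205+120/6-.5),118);Ts=atz(s,(170+312/6-.5,205+383/6-.5),17);d=Ts-Ps
print("scene",Ps,Ts,np.hypot(*d[:2]),np.degrees(np.arctan2(d[1],d[0])))
for a,b in(((95,340),(115,525)),((290,120),(345,490))):
    A=atz(f,(160+a[0]/6,140+a[1]/6),15);B=atz(f,(160+b[0]/6,140+b[1]/6),15);d=B-A;print("edge",np.degrees(np.arctan2(d[1],d[0])))
A=atz(f,(172+150/20,158+250/20),118);B=atz(f,(172+440/20,158+300/20),118);d=B-A;print("slot",np.degrees(np.arctan2(d[1],d[0])),(A+B)/2)
Hs=atz(s,(275+235/10-.5,160+172/10-.5),79.5);print("hex scene",Hs)
O=atz(s,(275+410/10-.5,160+237/10-.5),10);d=O-Hs;print(O,np.degrees(np.arctan2(d[1],d[0])),np.hypot(*d[:2]))
d=atz(f,(327,210.2),42)-H;print(np.degrees(np.arctan2(d[1],d[0])))
# tool moves
from scipy.spatial.transform import Rotation as R
st=sense();p=st["eef_pos"];Rm=R.from_euler("xyz",st["tcp_rot"]).as_matrix();print(Rm.round(3).tolist())
print("to hover in tool:",Rm.T@(np.array([512,-151,150])-p))
E
```

```text
P [595.64418902 184.30117321 118.        ]
tray top [509.41970498 168.89123878  17.        ] 87.5906828825245 -169.86714694115048
scene [594.59914418 184.49557006 118.        ] [510.65942485 170.75981684  17.        ] 85.05614262131603 -170.70658318792843
edge -171.2397762675436
edge -169.71917240750292
slot -98.9115873708362 [595.80956017 182.83794655 118.        ]
hex scene [ 516.61005899 -153.83800324   79.5       ]
[ 508.14807409 -236.44065714   10.        ] -95.84909299613679 83.03495420817245
-92.7438579161529
[[0.93, 0.368, -0.0], [0.368, -0.93, 0.0], [-0.0, -0.0, -1.0]]
to hover in tool: [ 420.54218651 -296.1791284    81.28961219]
```

```bash
python3 -m inch '[{"gripper":0.0854,"tx":0.046,"ty":-0.033},{"tx":0.046,"ty":-0.033},{"tx":0.046,"ty":-0.033},{"tx":0.046,"ty":-0.033},{"tx":0.046,"ty":-0.033},{"tx":0.046,"ty":-0.033},{"tx":0.046,"ty":-0.033},{"tx":0.046,"ty":-0.033}]' 40
```

```text
$[0]: bad value
```

```bash
python3 -m inch '[{"gripper":0.0854,"spin":-8,"tz":0.005},{"gripper":0.0854,"spin":-8,"tz":0.005},{"gripper":0.0854,"spin":-8,"tz":0.005},{"gripper":0.0854,"spin":-8,"tz":0.005},{"gripper":0.0854,"spin":-8,"tz":0.005},{"gripper":0.0854,"spin":-8,"tz":0.005},{"gripper":0.0854,"spin":-8,"tz":0.005},{"gripper":0.0854,"spin":-8,"tz":0.005}]'
cat >> h.py <<'E'
from scipy.spatial.transform import Rotation as R
def totool(t,yaw=None):
    st=sense();p=st["eef_pos"];Rm=R.from_euler("xyz",st["tcp_rot"]).as_matrix()
    d=Rm.T@(np.array(t)-p);y=np.degrees(np.arctan2(Rm[1,0],Rm[0,0]))
    print("t",round(st["clock"],2),"pos",p.round(1),"yaw",round(y,2),"tool d",d.round(1),"F",st["contact_force"].round(1),"M",st["wrist_torque"].round(2),"open",round(st["opening"],3),"q6",round(st["qpos"][5],2))
E
python3 -c "
from h import *
totool([513,-151.5,52])"
```

```text
t 1.1 pos [ 230.  -581.2  231.3] yaw 21.59 tool d [ 421.3 -295.3  179.3] F [ 0.1 -0.2 -0.9] M [0.05 0.   0.03] open 0.998 q6 -0.0$[0]: bad value
```

```bash
python3 -m inch '[{"gripper":0.085,"tx":0.046,"ty":-0.033,"tz":0,"spin":0},{"gripper":0.085,"tx":0.046,"ty":-0.033,"tz":0,"spin":0},{"gripper":0.085,"tx":0.046,"ty":-0.033,"tz":0,"spin":0},{"gripper":0.085,"tx":0.046,"ty":-0.033,"tz":0,"spin":0},{"gripper":0.085,"tx":0.046,"ty":-0.033,"tz":0,"spin":0},{"gripper":0.085,"tx":0.046,"ty":-0.033,"tz":0,"spin":0},{"gripper":0.085,"tx":0.046,"ty":-0.033,"tz":0,"spin":0},{"gripper":0.085,"tx":0.046,"ty":-0.033,"tz":0,"spin":0}]' 40
python3 -c "
from h import *
totool([513,-151.5,52])"
```

```text
clock: 1.9
eef_pos: [447.2, -243.0, 231.6]
tcp_rot: [3.141, -0.0, 0.377]
contact_force: [1.1, -1.0, 1.3]
opening: 0.993
t 1.9 pos [ 447.2 -243.   231.6] yaw 21.58 tool d [ 94.7 -61.  179.6] F [ 1.1 -1.   1.3] M [-0.04 -0.04 -0.01] open 0.993 q6 0.69
```

```bash
python3 -m inch '[{"gripper":0.085,"tx":0.047,"ty":-0.030,"tz":0.01,"spin":0},{"gripper":0.085,"tx":0.045,"ty":-0.030,"tz":0.01,"spin":-8},{"gripper":0.085,"tx":0,"ty":0,"tz":0.01,"spin":-8},{"gripper":0.085,"tx":0,"ty":0,"tz":0.01,"spin":-8},{"gripper":0.085,"tx":0,"ty":0,"tz":0.01,"spin":-8},{"gripper":0.085,"tx":0,"ty":0,"tz":0.01,"spin":-8},{"gripper":0.085,"tx":0,"ty":0,"tz":0.01,"spin":-8},{"gripper":0.085,"tx":0,"ty":0,"tz":0.01,"spin":-8}]'
python3 - <<'E'
from h import *
totool([513,-151.5,52])
f=grab_frame("scene");save(f,"hov.png",(230,100,390,250),5)
E
```

```text
clock: 2.7
eef_pos: [503.3, -164.4, 153.1]
tcp_rot: [3.141, 0.0, 1.36]
contact_force: [-0.5, 0.2, -0.5]
opening: 0.997
t 2.7 pos [ 503.3 -164.4  153.1] yaw 77.92 tool d [ 14.7   6.7 101.1] F [-0.5  0.2 -0.5] M [-0.04  0.02  0.04] open 0.997 q6 -0.11
```

View pics/hov.png

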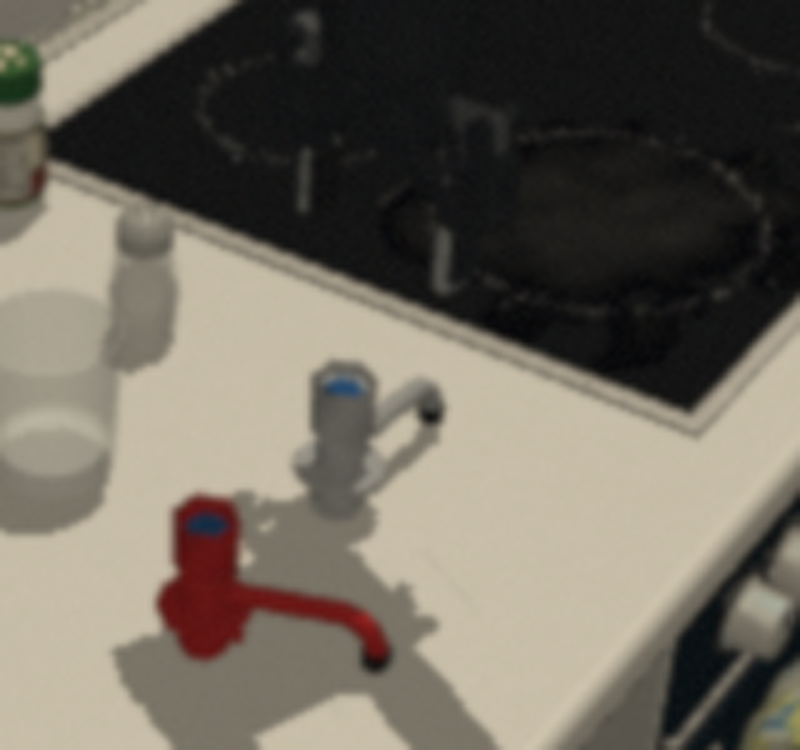

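```bash
python3 -m inch '[{"gripper":0.085,"tx":0.0147,"ty":0.0067,"tz":0.01,"spin":0},{"gripper":0.085,"tx":0,"ty":0,"tz":0.01,"spin":-7.6},{"gripper":0.085,"tx":0,"ty":0,"tz":0.01,"spin":0},{"gripper":0.085,"tx":0,"ty":0,"tz":0.01,"spin":0},{"gripper":0.085,"tx":0,"ty":0,"tz":0.01,"spin":0},{"gripper":0.085,"tx":0,"ty":0,"tz":0,"spin":0},{"gripper":0.085,"tx":0,"ty":0,"tz":0,"spin":0},{"gripper":0.085,"tx":0,"ty":0,"tz":0,"spin":0}]'
python3 - <<'E'
from h import *
totool([513,-151.5,50])
f=grab_frame("scene");save(f,"hov2.png",(230,100,350,220),6)
f=grab_frame("top");save(f,"hov2t.png",(260,160,360,240),6)
E
```

```text
clock: 3.55
eef_pos: [513.2, -151.7, 103.7]
tcp_rot: [3.141, 0.0, 1.486]
contact_force: [0.4, 1.2, 0.5]
opening: 0.992
t 3.55 pos [ 513.2 -151.7  103.7] yaw 85.13 tool d [ 0.2 -0.3 53.7] F [0.4 1.2 0.5] M [ 0.02  0.01 -0.01] open 0.992 q6 -0.21
```

View pics/hov2.png

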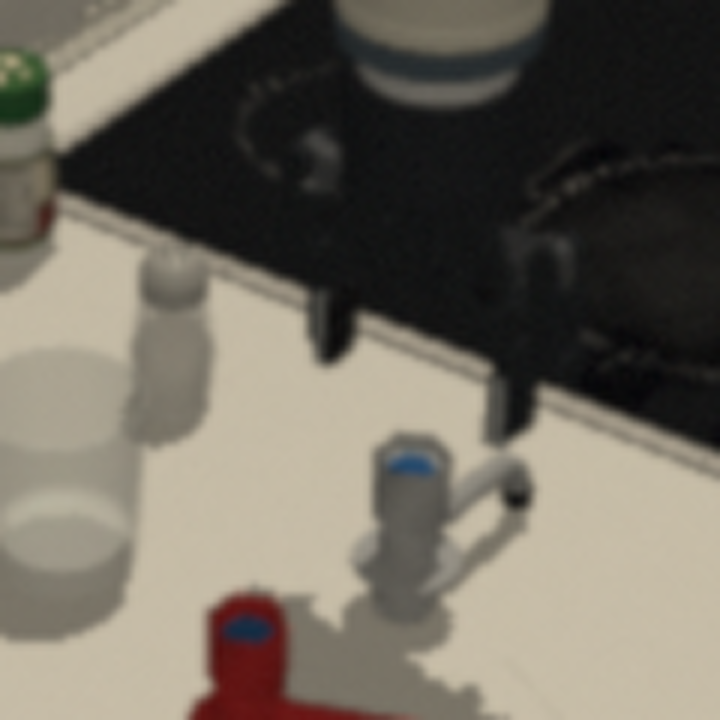

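View pics/hov2t.png

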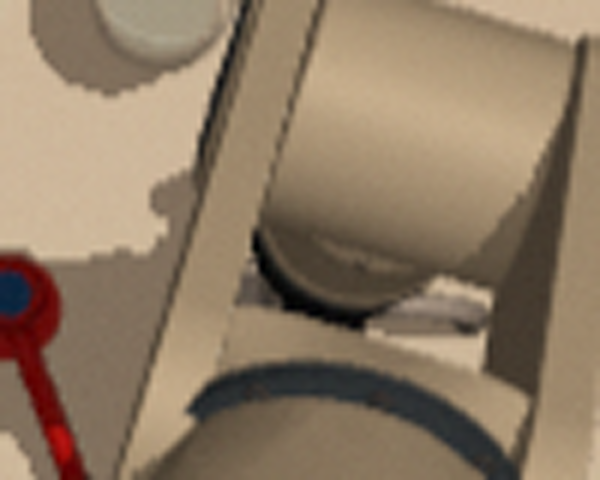

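```bash
python3 -m inch '[{"gripper":0.085,"tx":0,"ty":0,"tz":0.015,"spin":0},{"gripper":0.085,"tx":0,"ty":0,"tz":0.015,"spin":0},{"gripper":0.085,"tx":0,"ty":0,"tz":0.015,"spin":0},{"gripper":0.085,"tx":0,"ty":0,"tz":0.008,"spin":0},{"gripper":0.085,"tx":0,"ty":0,"tz":0,"spin":0},{"gripper":0.05,"tx":0,"ty":0,"tz":0,"spin":0},{"gripper":0.035,"tx":0,"ty":0,"tz":0,"spin":0},{"gripper":0.035,"tx":0,"ty":0,"tz":0,"spin":0}]' 40
python3 - <<'E'
from h import *
totool([513,-151.5,50])
f=grab_frame("scene");save(f,"g1.png",(250,130,350,230),7)
E
```

```text
clock: 4.45
eef_pos: [513.4, -151.7, 51.0]
tcp_rot: [3.141, 0.0, 1.487]
contact_force: [0.1, 0.8, -0.9]
opening: 0.508
t 4.45 pos [ 513.4 -151.7   51. ] yaw 85.19 tool d [ 0.2 -0.4  1. ] F [ 0.1  0.8 -0.9] M [-0.03  0.    0.05] open 0.508 q6 -0.21
```

View pics/g1.png

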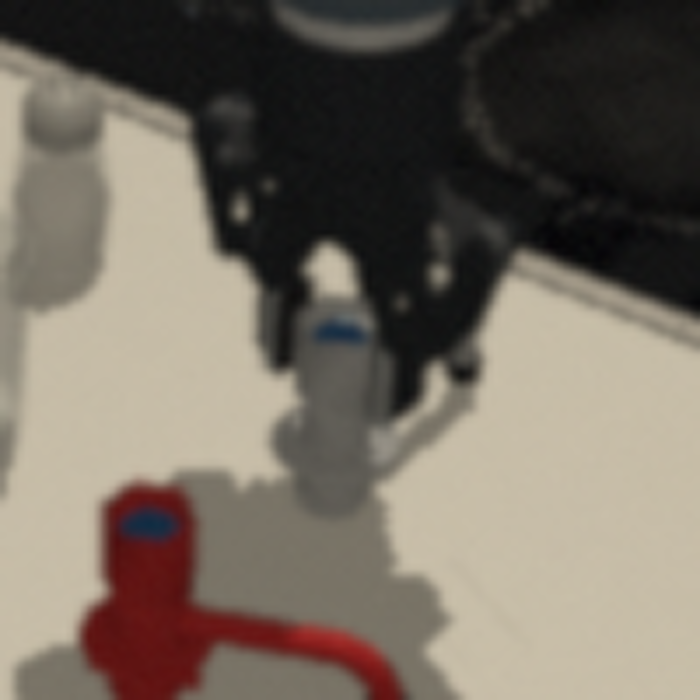

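Fingers straddle the steel hexagon around crop (335,350). Next I'm closing the rest of the way with more grip.

```bash
python3 -m inch '[{"gripper":0.02,"tx":0,"ty":0,"tz":0,"spin":0},{"gripper":0.02,"tx":0,"ty":0,"tz":0,"spin":0},{"gripper":0.02,"tx":0,"ty":0,"tz":0,"spin":0},{"gripper":0.02,"tx":0,"ty":0,"tz":0,"spin":0},{"gripper":0.02,"tx":0,"ty":0,"tz":0,"spin":0},{"gripper":0.02,"tx":0,"ty":0,"tz":0,"spin":0},{"gripper":0.02,"tx":0,"ty":0,"tz":-0.01,"spin":0},{"gripper":0.02,"tx":0,"ty":0,"tz":-0.02,"spin":0}]' 60
python3 - <<'E'
from h import *
totool([595.3,184.3,220])
f=grab_frame("scene");save(f,"g2.png",(250,110,350,210),7)
E
```

```text
clock: 5.3
eef_pos: [511.7, -151.2, 79.9]
tcp_rot: [-3.139, -0.001, 1.487]
contact_force: [-0.7, -0.4, -2.5]
opening: 0.34
t 5.3 pos [ 511.7 -151.2   79.9] yaw 85.19 tool d [ 341.4   54.8 -140. ] F [-0.7 -0.4 -2.5] M [ 0.05  0.01 -0.03] open 0.34 q6 -0.21
```

View pics/g2.png

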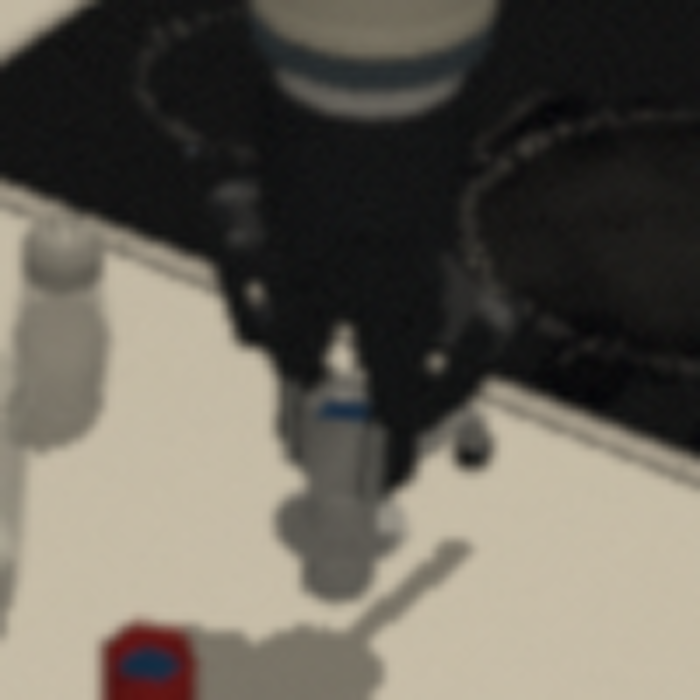

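```bash
python3 -m inch '[{"gripper":0.02,"tx":0,"ty":0,"tz":-0.03,"spin":0},{"gripper":0.02,"tx":0,"ty":0,"tz":-0.04,"spin":0},{"gripper":0.02,"tx":0,"ty":0,"tz":-0.04,"spin":0},{"gripper":0.02,"tx":0.03,"ty":0.005,"tz":-0.01,"spin":0},{"gripper":0.02,"tx":0.04,"ty":0.007,"tz":0,"spin":0},{"gripper":0.02,"tx":0.04,"ty":0.007,"tz":0,"spin":0},{"gripper":0.02,"tx":0.04,"ty":0.007,"tz":0,"spin":0},{"gripper":0.02,"tx":0.03,"ty":0.005,"tz":0,"spin":0}]' 60
python3 - <<'E'
from h import *
totool([595.3,184.3,200])
E
```

```text
clock: 6.15
eef_pos: [559.2, 27.4, 200.6]
tcp_rot: [3.141, -0.0, 1.487]
contact_force: [0.7, -0.4, -2.0]
opening: 0.343
t 6.15 pos [559.2  27.4 200.6] yaw 85.22 tool d [159.4  22.9   0.7] F [ 0.7 -0.4 -2. ] M [-0.03 -0.01  0.02] open 0.343 q6 0.13
```

```bash
python3 -m inch '[{"gripper":0.02,"tx":0.035,"ty":0.005,"tz":0,"spin":0},{"gripper":0.02,"tx":0.04,"ty":0.006,"tz":0,"spin":0},{"gripper":0.02,"tx":0.04,"ty":0.006,"tz":0,"spin":0},{"gripper":0.02,"tx":0.03,"ty":0.004,"tz":0,"spin":0},{"gripper":0.02,"tx":0.014,"ty":0.002,"tz":0,"spin":0},{"gripper":0.02,"tx":0,"ty":0,"tz":0,"spin":-5},{"gripper":0.02,"tx":0,"ty":0,"tz":0,"spin":0},{"gripper":0.02,"tx":0,"ty":0,"tz":0,"spin":0}]' 60
python3 - <<'E'
from h import *
totool([595.3,184.3,178])
f=grab_frame("scene");save(f,"p1.png",(160,140,280,260),6)
f=grab_frame("top");save(f,"p1t.png",(150,120,270,240),6)
E
```

```text
clock: 6.95
eef_pos: [594.9, 181.0, 200.3]
tcp_rot: [-3.141, 0.0, 1.572]
contact_force: [0.2, 0.2, -0.8]
opening: 0.338
t 6.95 pos [594.9 181.  200.3] yaw 90.04 tool d [ 3.3  0.4 22.3] F [ 0.2  0.2 -0.8] M [-0.02  0.01 -0.01] open 0.338 q6 0.29
```

View pics/p1.png

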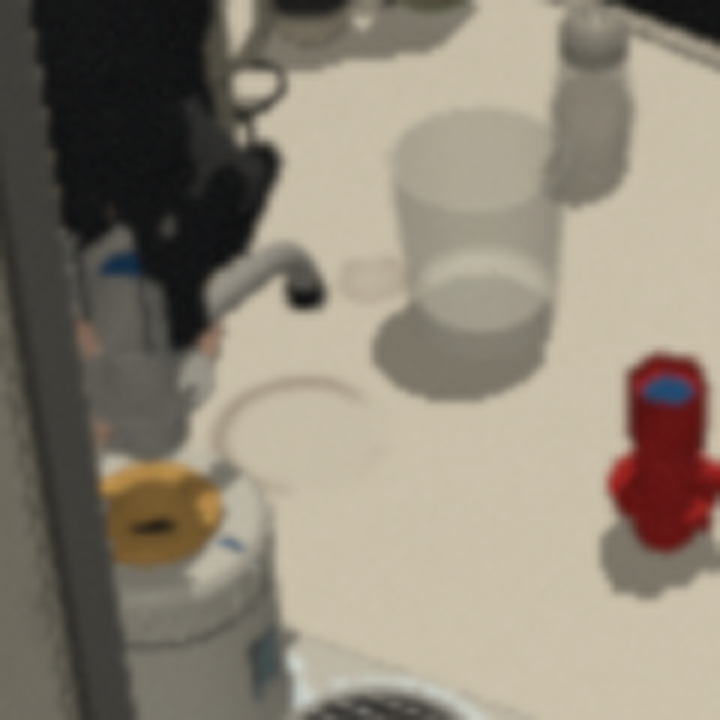

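View pics/p1t.png

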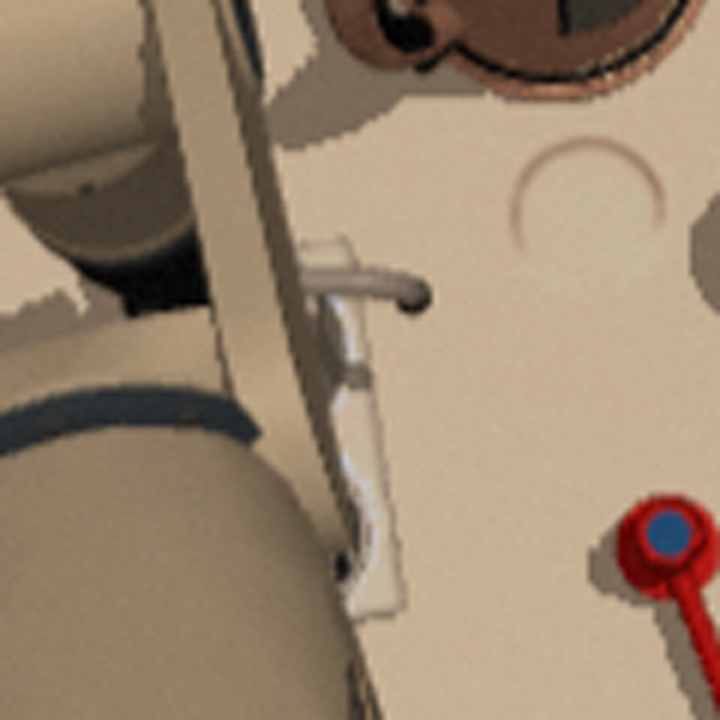

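```bash
python3 - <<'E'
from h import *
f=grab_frame("top");s=grab_frame("scene")
print(sense()["eef_pos"])
fz=149.3
for c,px in ((f,(150+416/6-.5,120+300/6-.5)),(s,(160+305/6-.5,140+298/6-.5))):
    print(atz(c,px,fz+10).round(1))
# predicted foot outline in scene if axis at TCP
for y in (181,183): print(y,(proj(s,[595,y,fz+79.5])-[160,140])*6,(proj(s,[595,y,fz])-[160,140])*6,(proj(s,[595,y,fz+28])-[160,140])*6)
print(( proj(s,[595.3,184.3,118])-[160,140])*6)
E
```

```text
[595.18299314 181.1178077  200.48429072]
[594.6  93.  159.3]
[597.7  94.6 159.3]
181 [130.78784878 266.4986704 ] [154.09091593 438.22489776] [146.1413606  379.64260306]
183 [126.80043136 269.36113829] [150.32039892 441.14658017] [142.2971525  382.54628969]
[155.9809954 505.9528859]
```

```bash
python3 -m inch '[{"gripper":0.02,"tx":0.0025,"ty":0,"tz":0.005,"spin":0},{"gripper":0.02,"tx":0,"ty":0,"tz":0.01,"spin":0},{"gripper":0.02,"tx":0,"ty":0,"tz":0.01,"spin":0},{"gripper":0.02,"tx":0,"ty":0,"tz":0.004,"spin":0},{"gripper":0.02,"tx":0,"ty":0,"tz":0.002,"spin":0},{"gripper":0.02,"tx":0,"ty":0,"tz":0.002,"spin":0},{"gripper":0.02,"tx":0,"ty":0,"tz":0.002,"spin":0},{"gripper":0.02,"tx":0,"ty":0,"tz":0,"spin":0}]' 60
python3 - <<'E'
from h import *
totool([595.3,183.6,160])
s=grab_frame("scene");save(s,"p2.png",(160,160,240,240),8)
E
```

```text
clock: 7.95
eef_pos: [595.6, 184.3, 165.5]
tcp_rot: [3.141, -0.0, 1.574]
contact_force: [1.0, -0.6, -3.6]
opening: 0.343
t 7.95 pos [595.6 184.3 165.5] yaw 90.19 tool d [-0.7 -0.3  5.5] F [ 1.  -0.6 -3.6] M [-0.02 -0.17 -0.03] open 0.343 q6 0.29
```

View pics/p2.png

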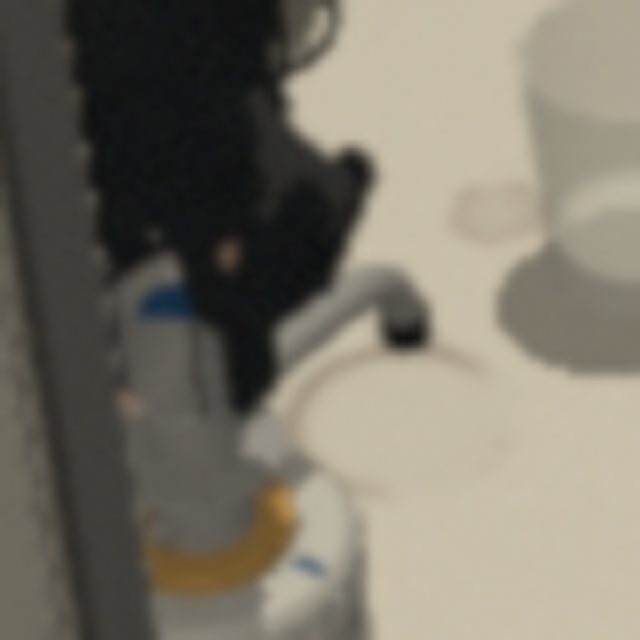

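```bash
python3 -m inch '[{"gripper":0.02,"tx":-0.0005,"ty":0,"tz":0.001,"spin":0},{"gripper":0.02,"tx":0,"ty":0,"tz":0.001,"spin":0},{"gripper":0.02,"tx":0,"ty":0,"tz":0.001,"spin":0},{"gripper":0.02,"tx":0,"ty":0,"tz":0.0005,"spin":0},{"gripper":0.02,"tx":0,"ty":0,"tz":0.0005,"spin":0},{"gripper":0.02,"tx":0,"ty":0,"tz":0,"spin":0},{"gripper":0.02,"tx":0,"ty":0,"tz":0,"spin":0},{"gripper":0.02,"tx":0,"ty":0,"tz":0,"spin":0}]' 60
python3 - <<'E'
from h import *
totool([595.3,183.6,160])
E
```

```text
clock: 8.8
eef_pos: [596.2, 183.8, 161.8]
tcp_rot: [3.139, -0.0, 1.574]
contact_force: [5.3, -0.2, 0.6]
opening: 0.343
t 8.8 pos [596.2 183.8 161.8] yaw 90.19 tool d [-0.2 -0.9  1.8] F [ 5.3 -0.2  0.6] M [-0.16 -1.17  0.02] open 0.343 q6 0.29
```

```bash
python3 -m inch '[{"gripper":0.02,"tx":0,"ty":0.0006,"tz":0,"spin":0},{"gripper":0.02,"tx":0,"ty":0.0006,"tz":0,"spin":0},{"gripper":0.02,"tx":0,"ty":0,"tz":0.0005,"spin":0},{"gripper":0.02,"tx":0,"ty":0,"tz":0.0005,"spin":0},{"gripper":0.02,"tx":0,"ty":0,"tz":0.0005,"spin":0},{"gripper":0.02,"tx":0,"ty":0,"tz":0,"spin":0},{"gripper":0.02,"tx":0,"ty":0,"tz":0,"spin":0},{"gripper":0.02,"tx":0,"ty":0,"tz":0,"spin":0}]' 60
python3 - <<'E'
from h import *
totool([595.3,183.6,160])
E
```

```text
clock: 9.6
eef_pos: [596.4, 183.7, 159.9]
tcp_rot: [3.142, -0.0, 1.574]
contact_force: [3.2, -1.2, 1.6]
opening: 0.337
t 9.6 pos [596.4 183.7 159.9] yaw 90.19 tool d [-0.1 -1.1 -0.1] F [ 3.2 -1.2  1.6] M [-0.1  -0.68 -0.  ] open 0.337 q6 0.29
```

```bash
python3 -m inch '[{"gripper":0.02,"tx":0,"ty":0.0006,"tz":0.0004,"spin":0},{"gripper":0.02,"tx":0,"ty":0,"tz":0.0004,"spin":0},{"gripper":0.02,"tx":0,"ty":0,"tz":0,"spin":1},{"gripper":0.02,"tx":0,"ty":0,"tz":0,"spin":1},{"gripper":0.02,"tx":0,"ty":0,"tz":0,"spin":1},{"gripper":0.02,"tx":0,"ty":0,"tz":0,"spin":1},{"gripper":0.02,"tx":0,"ty":0,"tz":0,"spin":0},{"gripper":0.02,"tx":0,"ty":0,"tz":0,"spin":0}]' 60
python3 - <<'E'
from h import *
totool([595.3,183.6,160])
E
```

```text
clock: 10.4
eef_pos: [596.4, 183.5, 159.5]
tcp_rot: [-3.141, 0.0, 1.504]
contact_force: [0.6, -2.8, 6.9]
opening: 0.34
t 10.4 pos [596.4 183.5 159.5] yaw 86.19 tool d [ 0.  -1.1 -0.5] F [ 0.6 -2.8  6.9] M [-0.21  0.09  0.09] open 0.34 q6 0.36
```

```bash
python3 -m inch '[{"gripper":0.02,"tx":-0.0004,"ty":0,"tz":0,"spin":0.8},{"gripper":0.02,"tx":0,"ty":0,"tz":0,"spin":0.8},{"gripper":0.02,"tx":0,"ty":0,"tz":0,"spin":0.8},{"gripper":0.02,"tx":0,"ty":0,"tz":0,"spin":0.8},{"gripper":0.02,"tx":0,"ty":0,"tz":0,"spin":0.8},{"gripper":0.02,"tx":0,"ty":0,"tz":0,"spin":0},{"gripper":0.02,"tx":0,"ty":0,"tz":0,"spin":0},{"gripper":0.02,"tx":0,"ty":0,"tz":0,"spin":0}]' 60
python3 - <<'E'
from h import *
totool([595.3,183.6,160])
E
```

```text
clock: 11.2
eef_pos: [596.7, 183.3, 158.9]
tcp_rot: [-3.141, 0.0, 1.435]
contact_force: [3.2, -1.2, -3.5]
opening: 0.341
t 11.2 pos [596.7 183.3 158.9] yaw 82.21 tool d [ 0.1 -1.4 -1.1] F [ 3.2 -1.2 -3.5] M [-0.1  -0.62 -0.07] open 0.341 q6 0.43
```

```bash
python3 -m inch '[{"gripper":0.02,"tx":-0.0002,"ty":0.0006,"tz":0.0005,"spin":0},{"gripper":0.02,"tx":0,"ty":0,"tz":0.0005,"spin":0},{"gripper":0.02,"tx":0,"ty":0,"tz":0.0005,"spin":0},{"gripper":0.02,"tx":0,"ty":0,"tz":0.0005,"spin":0},{"gripper":0.02,"tx":0,"ty":0,"tz":0.0005,"spin":0},{"gripper":0.02,"tx":0,"ty":0,"tz":0,"spin":0},{"gripper":0.02,"tx":0,"ty":0,"tz":0,"spin":0},{"gripper":0.02,"tx":0,"ty":0,"tz":0,"spin":0}]' 60
python3 - <<'E'
from h import *
totool([595.3,183.6,160])
E
```

```text
clock: 12.0
eef_pos: [597.4, 183.0, 156.5]
tcp_rot: [-3.141, 0.0, 1.434]
contact_force: [0.2, -1.0, -2.8]
opening: 0.339
t 12.0 pos [597.4 183.  156.5] yaw 82.19 tool d [ 0.3 -2.1 -3.5] F [ 0.2 -1.  -2.8] M [ 0.03  0.   -0.03] open 0.339 q6 0.43
```

```bash
python3 -m inch '[{"gripper":0.02,"tx":0,"ty":0,"tz":0.001,"spin":0},{"gripper":0.02,"tx":0,"ty":0,"tz":0.001,"spin":0},{"gripper":0.02,"tx":0,"ty":0,"tz":0.001,"spin":0},{"gripper":0.02,"tx":0,"ty":0,"tz":0.001,"spin":0},{"gripper":0.02,"tx":0,"ty":0,"tz":0.001,"spin":0},{"gripper":0.02,"tx":0,"ty":0,"tz":0.001,"spin":0},{"gripper":0.02,"tx":0,"ty":0,"tz":0,"spin":0},{"gripper":0.02,"tx":0,"ty":0,"tz":0,"spin":0}]' 60
python3 - <<'E'
from h import *
totool([595.3,183.6,160])
E
```

```text
clock: 12.8
eef_pos: [597.5, 183.0, 150.4]
tcp_rot: [-3.142, 0.0, 1.434]
contact_force: [1.0, -0.1, -2.4]
opening: 0.341
t 12.8 pos [597.5 183.  150.4] yaw 82.19 tool d [ 0.3 -2.3 -9.6] F [ 1.  -0.1 -2.4] M [ 0.06 -0.04 -0.06] open 0.341 q6 0.43
```

```bash
python3 -m inch '[{"gripper":0.02,"tx":0,"ty":0,"tz":0.0004,"spin":0},{"gripper":0.02,"tx":0,"ty":0,"tz":0.0004,"spin":0},{"gripper":0.02,"tx":0,"ty":0,"tz":0.0003,"spin":0},{"gripper":0.02,"tx":0,"ty":0,"tz":0.0003,"spin":0},{"gripper":0.02,"tx":0,"ty":0,"tz":0,"spin":0},{"gripper":0.02,"tx":0,"ty":0,"tz":0,"spin":0},{"gripper":0.02,"tx":0,"ty":0,"tz":0,"spin":0},{"gripper":0.02,"tx":0,"ty":0,"tz":0,"spin":0}]' 60
python3 - <<'E'
from h import *
totool([595.3,183.6,160])
E
```

```text
clock: 13.6
eef_pos: [597.6, 183.1, 149.3]
tcp_rot: [3.141, -0.0, 1.434]
contact_force: [-0.2, -0.1, 1.6]
opening: 0.339
t 13.6 pos [597.6 183.1 149.3] yaw 82.19 tool d [  0.2  -2.3 -10.7] F [-0.2 -0.1  1.6] M [-0.01  0.18  0.  ] open 0.339 q6 0.43
```

```bash
python3 -m inch '[{"gripper":0.02,"tx":0,"ty":0,"tz":0.0002,"spin":1},{"gripper":0.02,"tx":0,"ty":0,"tz":0,"spin":2},{"gripper":0.02,"tx":0,"ty":0,"tz":0,"spin":2},{"gripper":0.02,"tx":0,"ty":0,"tz":0,"spin":2},{"gripper":0.02,"tx":0,"ty":0,"tz":0,"spin":2},{"gripper":0.02,"tx":0,"ty":0,"tz":0,"spin":2},{"gripper":0.02,"tx":0,"ty":0,"tz":0,"spin":1},{"gripper":0.02,"tx":0,"ty":0,"tz":0,"spin":0}]' 60
python3 - <<'E'
from h import *
totool([595.3,183.6,160])
E
```

```text
clock: 14.4
eef_pos: [598.0, 183.2, 149.2]
tcp_rot: [3.141, -0.001, 1.225]
contact_force: [1.3, 1.1, 1.7]
opening: 0.338
t 14.4 pos [598.  183.2 149.2] yaw 70.17 tool d [ -0.5  -2.6 -10.8] F [1.3 1.1 1.7] M [ 0.06 -0.25  0.05] open 0.338 q6 0.64
```

```bash
python3 -m inch '[{"gripper":0.02,"tx":0,"ty":0,"tz":0,"spin":2},{"gripper":0.02,"tx":0,"ty":0,"tz":0,"spin":3},{"gripper":0.02,"tx":0,"ty":0,"tz":0,"spin":3},{"gripper":0.02,"tx":0,"ty":0,"tz":0,"spin":3},{"gripper":0.02,"tx":0,"ty":0,"tz":0,"spin":3},{"gripper":0.02,"tx":0,"ty":0,"tz":0,"spin":3},{"gripper":0.02,"tx":0,"ty":0,"tz":0,"spin":1},{"gripper":0.02,"tx":0,"ty":0,"tz":0,"spin":0}]' 60
python3 - <<'E'
from h import *
totool([595.3,183.6,160])
E
```

```text
clock: 15.2
eef_pos: [597.7, 183.2, 149.1]
tcp_rot: [3.142, -0.0, 0.912]
contact_force: [0.6, 1.4, 2.9]
opening: 0.342
t 15.2 pos [597.7 183.2 149.1] yaw 52.24 tool d [ -1.1  -2.1 -10.9] F [0.6 1.4 2.9] M [ 0.25 -0.14  0.06] open 0.342 q6 0.95
```

```bash
python3 -m inch '[{"gripper":0.02,"tx":0,"ty":0,"tz":0.00008,"spin":2},{"gripper":0.02,"tx":0,"ty":0,"tz":0.0001,"spin":2.5},{"gripper":0.02,"tx":0,"ty":0,"tz":0.0001,"spin":2.5},{"gripper":0.02,"tx":0,"ty":0,"tz":0.0001,"spin":2.5},{"gripper":0.02,"tx":0,"ty":0,"tz":0.0001,"spin":2.5},{"gripper":0.02,"tx":0,"ty":0,"tz":0.0001,"spin":2},{"gripper":0.02,"tx":0,"ty":0,"tz":0,"spin":1},{"gripper":0.02,"tx":0,"ty":0,"tz":0,"spin":0}]' 80
python3 - <<'E'
from h import *
totool([595.3,183.6,160])
s=grab_frame("scene");save(s,"s1.png",(160,160,260,300),5)
E
```

```text
clock: 16.0
eef_pos: [597.4, 183.5, 148.6]
tcp_rot: [-3.141, -0.0, 0.65]
contact_force: [-1.8, 3.5, 4.5]
opening: 0.335
t 16.0 pos [597.4 183.5 148.6] yaw 37.23 tool d [ -1.6  -1.4 -11.4] F [-1.8  3.5  4.5] M [0.64 0.32 0.  ] open 0.335 q6 1.22
```

View pics/s1.png

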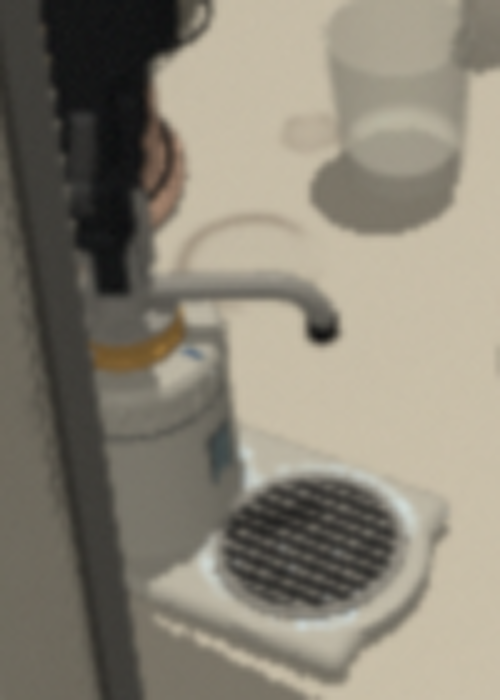

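```bash
python3 -m inch '[{"gripper":0.02,"tx":0,"ty":-0.0004,"tz":0.0001,"spin":2.5},{"gripper":0.02,"tx":0,"ty":0,"tz":0.0001,"spin":2.5},{"gripper":0.02,"tx":0,"ty":0,"tz":0.0001,"spin":2.5},{"gripper":0.02,"tx":0,"ty":0,"tz":0.0001,"spin":2.5},{"gripper":0.02,"tx":0,"ty":0,"tz":0.0001,"spin":2.5},{"gripper":0.02,"tx":0,"ty":0,"tz":0.0001,"spin":2.5},{"gripper":0.02,"tx":0,"ty":0,"tz":0.0001,"spin":2},{"gripper":0.02,"tx":0,"ty":0,"tz":0,"spin":0}]' 80
python3 - <<'E'
from h import *
totool([595.3,183.6,160])
s=grab_frame("scene");save(s,"s2.png",(160,160,260,300),5)
s=grab_frame("top");save(s,"s2t.png",(150,130,250,230),6)
E
```

```text
clock: 16.85
eef_pos: [597.1, 183.8, 147.9]
tcp_rot: [-3.141, -0.0, 0.352]
contact_force: [-2.0, 4.4, 5.3]
opening: 0.336
t 16.85 pos [597.1 183.8 147.9] yaw 20.18 tool d [ -1.8  -0.4 -12.1] F [-2.   4.4  5.3] M [0.88 0.43 0.05] open 0.336 q6 1.51
```

View pics/s2.png

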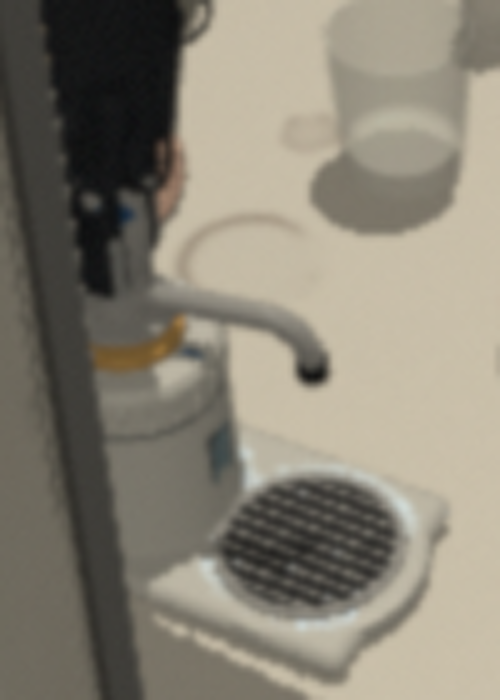

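View pics/s2t.png

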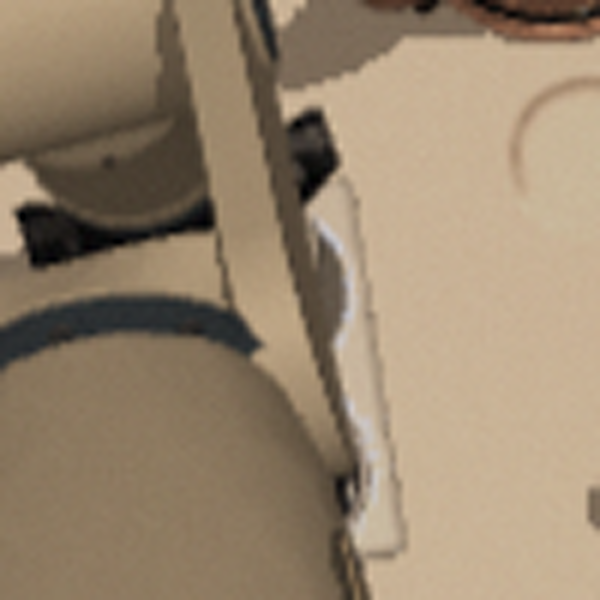

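```bash
python3 - <<'E'
from h import *
s=grab_frame("scene")
z=107
P=np.array([594.6,184.5,0])
for px in((313,373),(321,330)):
    O=atz(s,(160+px[0]/5-.5,160+px[1]/5-.5),z);d=O-P;print(O.round(1),np.degrees(np.arctan2(d[1],d[0])).round(1),np.hypot(*d[:2]).round(1))
for a in(-150,-155,-160,-165,-170,-175):
    r=np.radians(a);print(a,((proj(s,P+[88*np.cos(r),88*np.sin(r),z])-[159.5,159.5])*5).round(0))
r=np.radians(-170.3);print("tray",((proj(s,P+[88*np.cos(r),88*np.sin(r),17])-[159.5,159.5])*5).round(0))
E
```

```text
[518.1 152.2 107. ] -157.1 83.1
[533.1 128.6 107. ] -137.7 83.1
-150 [329. 358.]
-155 [326. 370.]
-160 [321. 382.]
-165 [314. 393.]
-170 [306. 404.]
-175 [296. 415.]
tray [316. 545.]
```

```bash
python3 -m inch '[{"gripper":0.02,"tx":0,"ty":-0.0005,"tz":0.0001,"spin":2},{"gripper":0.02,"tx":0,"ty":0,"tz":0.0001,"spin":2},{"gripper":0.02,"tx":0,"ty":0,"tz":0.0001,"spin":2},{"gripper":0.02,"tx":0,"ty":0,"tz":0.0001,"spin":2},{"gripper":0.02,"tx":0,"ty":0,"tz":0,"spin":2},{"gripper":0.02,"tx":0,"ty":0,"tz":0,"spin":0.5},{"gripper":0.02,"tx":0,"ty":0,"tz":0,"spin":0},{"gripper":0.02,"tx":0,"ty":0,"tz":0,"spin":0}]' 80
python3 - <<'E'
from h import *
totool([595.3,183.6,160])
s=grab_frame("scene");save(s,"s3.png",(160,160,260,300),5)
E
```

```text
clock: 17.8
eef_pos: [597.0, 184.3, 147.6]
tcp_rot: [-3.141, -0.0, 0.17]
contact_force: [-1.8, 4.4, 5.4]
opening: 0.337
t 17.8 pos [597.  184.3 147.6] yaw 9.75 tool d [ -1.8   0.4 -12.4] F [-1.8  4.4  5.4] M [0.82 0.35 0.12] open 0.337 q6 1.7
```

View pics/s3.png

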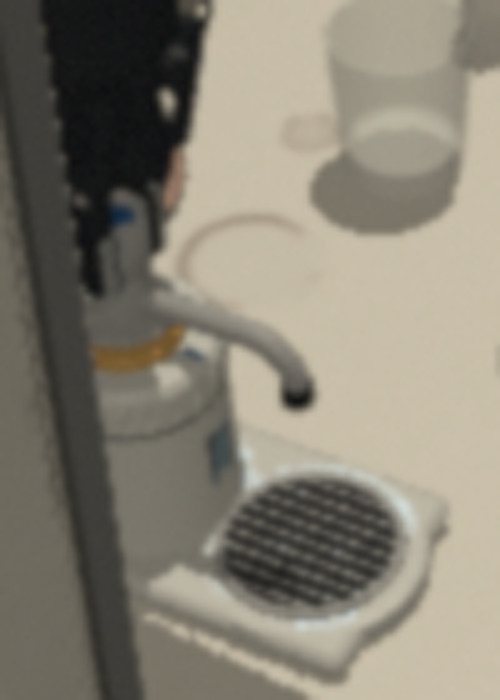

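```bash
python3 -m inch '[{"gripper":0.034,"tx":0,"ty":0,"tz":0,"spin":0},{"gripper":0.04,"tx":0,"ty":0,"tz":0,"spin":0},{"gripper":0.05,"tx":0,"ty":0,"tz":0,"spin":0},{"gripper":0.06,"tx":0,"ty":0,"tz":0,"spin":0},{"gripper":0.06,"tx":0,"ty":0,"tz":0,"spin":0},{"gripper":0.06,"tx":0,"ty":0,"tz":-0.01,"spin":0},{"gripper":0.06,"tx":0,"ty":0,"tz":-0.02,"spin":0},{"gripper":0.06,"tx":0,"ty":0,"tz":-0.03,"spin":0}]' 20
python3 - <<'E'
from h import *
totool([595.3,183.6,160])
s=grab_frame("scene");save(s,"s4.png",(160,160,260,300),5)
E
```

```text
clock: 18.65
eef_pos: [596.2, 183.5, 207.1]
tcp_rot: [3.141, 0.003, 0.169]
contact_force: [0.1, -0.0, 0.6]
opening: 0.702
t 18.65 pos [596.2 183.5 207.1] yaw 9.69 tool d [-0.7 -0.2 47.1] F [ 0.1 -0.   0.6] M [ 0.05 -0.08 -0.02] open 0.702 q6 1.7
```

View pics/s4.png

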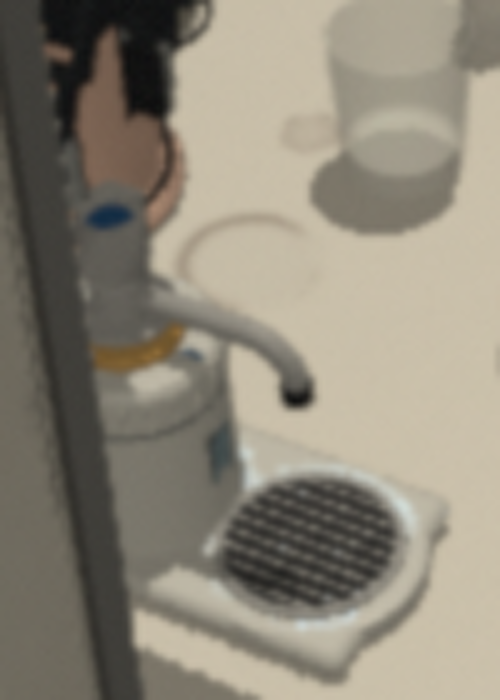

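```bash
python3 -m inch '[{"gripper":0.06,"tx":0,"ty":0,"tz":-0.03,"spin":0},{"gripper":0.06,"tx":0,"ty":0.02,"tz":-0.02,"spin":0},{"gripper":0.06,"tx":-0.01,"ty":0.04,"tz":0,"spin":0},{"gripper":0.06,"tx":-0.02,"ty":0.045,"tz":0,"spin":0},{"gripper":0.06,"tx":-0.02,"ty":0.045,"tz":0,"spin":0},{"gripper":0.06,"tx":-0.02,"ty":0.045,"tz":0,"spin":0},{"gripper":0.06,"tx":-0.02,"ty":0.045,"tz":0,"spin":0},{"gripper":0.06,"tx":-0.02,"ty":0.04,"tz":0,"spin":0}]'
python3 - <<'E'
from h import *
totool([595.3,183.6,160])
f=grab_frame("top");save(f,"e.png",s=1.5);save(f,"ez.png",(150,140,240,240),6)
E
```

```text
clock: 19.5
eef_pos: [535.2, -112.8, 258.2]
tcp_rot: [3.141, -0.001, 0.169]
contact_force: [0.4, -0.7, 0.4]
opening: 0.706
t 19.5 pos [ 535.2 -112.8  258.2] yaw 9.68 tool d [ 108.9 -282.1   98.1] F [ 0.4 -0.7  0.4] M [-0.04 -0.06  0.  ] open 0.706 q6 1.19
```

View pics/e.png

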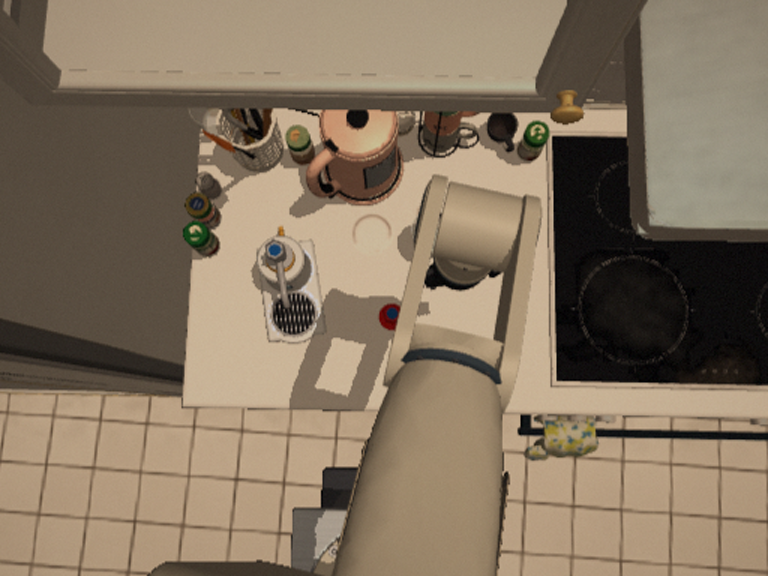

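View pics/ez.png

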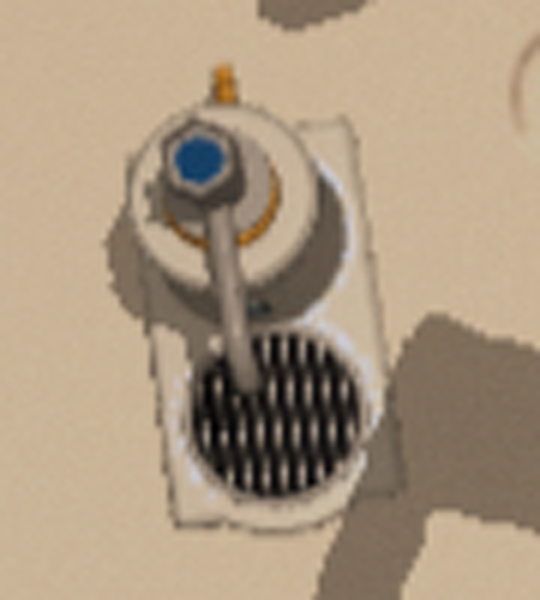

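```bash
python3 - <<'E'
from h import *
f=grab_frame("top")
q=lambda x,y:(150+x/6-.5,140+y/6-.5)
H=atz(f,q(200,160),176.4);print("hex",H)
for px,z in((q(250,385),110),(q(247,385),120),(q(228,265),139)):
    O=atz(f,px,z);d=O-H;print(O.round(1),np.degrees(np.arctan2(d[1],d[0])).round(1),np.hypot(*d[:2]).round(1))
for a in(-165,-168,-170,-172,-175):
    r=np.radians(a);print(a,(proj(f,[H[0]+88*np.cos(r),H[1]+88*np.sin(r),107])-[149.5,139.5])*6)
print("tray",atz(f,q(276,413),17))
m=masks_of("top","glass");print([(x["conf"],x["centre"]) for x in m][:1])
s=grab_frame("scene");save(s,"f.png",s=1.5)
for n in("glass","pepper"):print([(x["conf"],x["centre"]) for x in masks_of("scene",n)][:1])
E
```

```text
hex [597.95138536 184.42162445 176.4       ]
[510.5 168.5 110. ] -169.7 88.9
[509.1 168.4 120. ] -169.8 90.3
[559.4 176.2 139. ] -168.0 39.5
-165 [266.44110615 380.91965167]
-168 [256.33205932 383.11854542]
-170 [249.53976933 384.29370292]
-172 [242.71509751 385.23443058]
-175 [232.43616751 386.20339923]
tray [510.76535944 168.94537843  17.        ]
[(0.66, [150.3, 278.0])]
[(0.9, [177.4, 241.8])]
[(0.75, [155.7, 258.5])]
```

View pics/f.png

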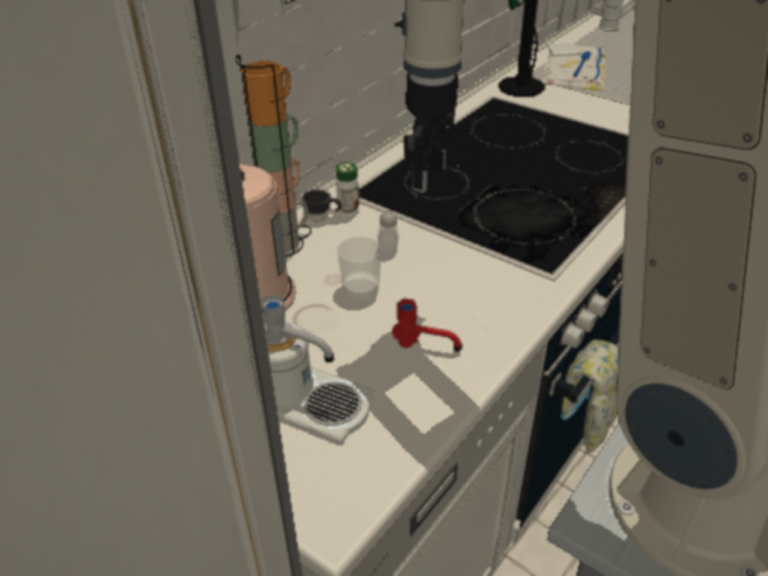

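Outlet is within 1 mm of the tray's centre in the top view. The glass and pepper shaker are where they were, and the gripper is clear.

```bash
python3 -c "
from rig import *
print(sense()['clock']);print(sign_off())"
```

```text
19.8
the job is handed in; nothing more can be done
None
```

The steel spout is screwed into the filter's port with its outlet over the drip tray, and I handed the job in at 19.8 s of the 56 s allowed.

- **Fitting:** I gripped the hexagon across the pipe and set the lugs on the land. Turning slowly clockwise, I felt them drop in about 72° anticlockwise of the tray. The spout then went 11 mm down onto the seal.
- **Turning:** I turned it about 72.5° clockwise, following the thread down about 1.7 mm. At the readings taken after each move, the push on the land peaked at about 9 N, and about 8 N while turning. The sensed turning moment was only about 0.1 N m.
- **Last checks:** After release, the top camera puts the outlet at (510.5, 168.5) and the tray's centre at (510.8, 168.9). The pipe points at -169.7°, against about -170.2° for the tray. The spout did not move when let go, and the arm is well clear with contact force near zero.
- **Bystanders:** The scene camera shows the glass and the pepper shaker within about 3 pixels of where they were. The top camera puts the glass 12 columns off, which I put down to the arm hiding part of it.
- **Disagreement:** Before the last turn, the scene camera read the pipe's angle about 2 to 3° behind the hand's. The two cameras also placed the port about 2 mm short in x, within the stated calibration.

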